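# Level the agar plate with a wedge

### The job

The plate of the levelling stand droops at its front, so the agar in the petri dish on it would set crooked. Fetch the orange wedge, lay it flat on the table in the stand's white guide with its thin end pointing in at the screw foot, and let go of it; then push it in from behind, gently, until the plate comes up level against its stops and the wedge goes firm. Do not ram the wedge, keep the dish in its place on the plate, leave the other things alone, and leave the wedge holding the plate level by itself.

Things in the scene. Friction and masses are not known exactly. Their poses are not given: they have to be found in the camera images.
- stand: levelling stand fixed to the table, 235 mm long, 180 mm wide, dark rails. Origin on the table top straight under the screw foot (as it is with the plate level); +x is the direction in which the wedge is pushed in, from the open front towards the hinge; z up. The wedge slides on the bare table top along this x axis.
- guide_mouth (a point): front end of the straight part of the stand's white guide, on the table top, 30 mm along the stand's -x from its origin. The two guide walls are 14 mm high and 52 mm apart inside, run from here 150 mm along +x, and in front of here flare out to about 90 mm apart, 38 mm further out.
- level_stop (a point): underside of the upper lug of the left aluminium bracket, 55 mm above the table. Two brackets, 70 mm high, stand beside the plate's front corners (86 mm either side of the stand's x axis, at its x = 0); the plate meets their upper lugs when it is exactly level and can rise no further.
- plate: grey plate of the stand, 210 x 146 x 8 mm, 0.14 to 0.26 kg. Origin in mid thickness near its front edge, above the screw foot; the front edge lies 15 mm along -x, the hinge axis 190 mm along +x, 50 mm above the table. Its z axis is vertical when level; it starts with its front drooping by 0.075 rad.
- foot_root (a point): where the steel screw foot leaves the plate's underside. The foot's round end (8 mm radius) is 20 to 30 mm above the table when the plate is level, 6 to 16 mm when it droops: how far it is screwed out differs each time. Pushing takes up to 13 N to start the lift, 3 to 9 N while the plate rises, and climbs steeply at the stops: 18 to 22 N is firm. Friction then holds the wedge.
- wedge: orange wedge, 203 x 40 mm, 0.19 to 0.29 kg, flat underside. Origin on the underside below its grip block; +x to the thin end, z up. Grip block: x = -18 to +18 mm, 40 mm wide (y), straight-sided, top 58 mm above the table; its face at x = -18 mm is the heel: push it low, or it lifts. The top is flat, 33 mm high, to x = +35 mm, then slopes evenly (1 in 5) to 3 mm height at the thin end, x = +185 mm.
- wedge_tip (a point): middle of the lower edge of the wedge's thin end, 185 mm from the wedge's origin
- dish: petri dish with pink agar, 91 mm across, 15 mm high, loose on the front half of the plate between four low black lugs. Origin at the centre of its underside
- pipette_stand_foot (a point): fixed obstacle: foot of the pipette stand in the middle of the table, under its pole. Round base 120 mm across and 15 mm high, thin pole, and between 200 and 345 mm height a head with two arms and one pipette that reaches 100 mm sideways from the pole: go round it, or over it with the fingertips above 360 mm
- vial_red: white reagent vial with a red cap, 23 mm across, 43 mm high, loose bystander left of the stand. Origin under its centre
- beaker: clear plastic beaker, 77 mm across, 93 mm high, loose bystander on the left of the table. Origin under its centre
Things that resemble listed ones, but are neither listed nor needed, are in the scene too. There is more than one size of the dish; the job needs the middle-sized.

How it is judged:
By the outcome, as a careful person would: the job done as asked, in the order asked, and still so for the second after the job is handed in, with the robot touching nothing.
It also fails if it takes over 67 s, if anything falls off the work surface, if the arm or the gripper's body presses on something with over 40 N, if the wrist force passes 120 N, or if a joint passes its speed limit or range.

### The arm

A 6-joint arm with a two-finger parallel gripper is mounted at the origin on a cart in front of the work surface, level with it; the furniture and walls round the work are solid. World frame = base frame: x ahead of the robot, y to its left, z up, the work surface at z = 0. Lengths are in m, angles in rad, forces in N, time in s.
With the tool pointing down it reaches from about 0.425 to 0.95 m from the base axis. Payload 3.5 kg.
Tool frame: the origin (TCP) lies where the fingers leave the gripper's body, on its centre line; the fingertips stand 73 mm ahead of it and the grasp point (between the pads) lies 54 mm ahead of it; z points along the fingers, y is the line along which they close (so a half turn about z gives the same grasp; the last joint's range is limited). The gripper opens to 85 mm and grips with 20 to 120 N. Pads are 22 mm wide; open, the fingers measure 114 mm over their backs; the gripper's body (76 mm by 85 mm) begins 54 mm behind the grasp point. The pads swing forward as they close: fully open they stand 13 mm farther back than shut.
Start: joints at [-1.407, 0.286, 1.577, -0, 1.279, -0.15], TCP at [0.208, -0.642, 0.304] pointing down, gripper open.
Joint ranges: [-2.77, 2.77], [-0.9, 2.22], [0.21, 2.48], [-1.53, 4.67], [0.24, 2.81], [-2.84, 2.84]. Speed limits (rad/s): [2.79, 2.79, 3.14, 3.14, 3.14, 3.14].

### API

Orientations are given as a 3x3 rotation matrix whose columns are the frame's x, y, z axes.
In Python, from station import robot gives the robot as it stands. The module is installed in compiled form; this text tells all that it offers.
- The arm moves only by the tool send_rows, never from a script. Its argument "moves" is a list of rows, each a list of 2 entries, a list of its own where there are three numbers: the shift along the world's x, y, z in cm, then the turn, a rotation vector about the world's x, y, z in degrees. A call has exactly 8 rows; each row shifts and turns the commanded pose from where the row before left it; what a row does not reach is not made up. A row lasts 1/8 s, in which the tool goes at most 62.5 mm and 10.7 degrees, less where a joint would pass 70% of its speed; a pose out of reach is approached as far as the arm can. A call is refused whole if a number of a shift passes 6.25 or a number of a turn 10.7, either way. A call with a gripper value outside its range is refused whole. "jaw" is the closure, from 0 (fully open) to 1 (shut), set as the call begins (left out, the last holds). The fingers move at their own pace and stop on an object; the grip force is fixed at half the most. Time passes only in rows, so rows that do not move let the fingers close, or fill a call up. It gives the time, the measured TCP pose, the force, the opening and the grip force at its end, in the units of the state.
- robot.sense(): the state, without advancing time (a new reading comes with each control period).
- robot.read_camera(name): name is "scene" or "side" or "wrist"; returns a dict with "img" (384x512x3 uint8, red, green, blue), "range_z" (384x512 float32, m along the optical axis (not along the pixel's ray), 0 where there is no reading), "K" (3x3 intrinsics, pixels), "rvec" (rotation vector, rad) and "tvec" (3), from world to camera coordinates, as OpenCV has them. Camera axes: x right, y down, z forward; pixel columns grow to the right and rows downward; lengths in m; the calibration is good to about 2 mm. A picture is of the moment at which its call begins.
- robot.job_done(): hands the job in; it is judged then, once.
Trained networks look in a picture, given as the dict that the camera call returned (one of the last four; its "shot" number tells which), for a name from the list of things; names that differ only in an ending like _2 or _b are one class to them, and where a whole thing is asked for, a point or a joint stands for the part that bears it (a point fixed in the world has none). Each returns a list of dicts, best first, with "conf" (0 to 1); they miss things now and then, are a little off and sometimes report something else, mostly with a low value. They report only what shows in the picture. A call takes as long as a camera call. They do not tell look-alikes from the thing itself.
- robot.trace(picture, thing): "mask" (384x512 bool, what is visible of it) and "location" ([column, row] in pixels, amid what is visible of it).
The state is a dict: "clock": time; "qpos": joint angles; "qvel": joint speeds; "tau": joint torques, N m; "position": TCP position; "tcp_rot": TCP orientation; "contact_force": force on the tool from outside, world axes, zero at the start; "torque": the same for the moment, N m; "width": finger opening in m; "grip_force": force on a finger pad.
Only numpy, scipy, OpenCV 4.12 (cv2) and the standard library are available. Lean on these libraries where they do the work, as an engineer would, in place of code of your own. Each camera call takes 0.05 s, during which the arm holds its last target. There are 200 camera calls.

## Working session

There is one attempt and no reset: what is moved stays moved. The work goes in short steps, Python scripts to look and compute and a tool call to move; the robot and the scene stay as the last step left them, time stands still between calls to the robot, and variables do not carry over. Pictures are saved under pics/ and viewed, at most 10 in all, crops included, and the job is handed in when it is done.

Besides the shell and the picture viewer there is one more tool, called after "Call:" as name(argument=value, ...), one argument or row to a line, values as JSON. send_rows: Moves the arm, as the interface text tells. Its arguments: {"type":"object","properties":{"moves":{"type":"array"},"jaw":{"type":"number"}},"required":["moves"]}

```bash
mkdir -p pics
cat > h.py <<'E'
import numpy as np,cv2
from station import robot
def pts(p,mask):
    R,_=cv2.Rodrigues(np.array(p["rvec"],float));t=np.array(p["tvec"],float).ravel()
    z=p["range_z"];m=mask&(z>0);v,u=np.nonzero(m);z=z[m];K=p["K"]
    c=np.stack([(u-K[0][2])/K[0][0]*z,(v-K[1][2])/K[1][1]*z,z],1)
    return (c-t)@R
def save(p,n): cv2.imwrite("pics/"+n+".png",p["img"][:,:,::-1])
def proj(p,X):
    return cv2.projectPoints(np.array(X,float).reshape(-1,3),np.array(p["rvec"],float),np.array(p["tvec"],float),np.array(p["K"],float),None)[0].reshape(-1,2)
E
python3 - <<'E'
from h import *
np.set_printoptions(precision=3,suppress=True)
ims=[]
for n in("scene","side"):
    p=robot.read_camera(n);ims.append(p["img"])
    for th in("wedge","stand","plate","dish","vial_red","beaker","pipette_stand_foot","guide_mouth","wedge_tip","level_stop","foot_root"):
        for d in robot.trace(p,th)[:3]:
            w=pts(p,d["mask"]) 
            u,v=map(int,d["location"]);mm=np.zeros((384,512),bool);mm[v,u]=1;q=pts(p,mm)
            print(n,th,round(d["conf"],2),d["location"],d["mask"].sum(),np.median(w,0) if len(w) else None,np.ptp(w,0) if len(w) else None,q)
    np.savez(n+".npz",**{k:np.array(p[k]) for k in("img","range_z","K","rvec","tvec")})
    save(p,n)
print(robot.sense()["clock"])
E
```

```text
scene wedge 0.6 [314.1, 202.4] 713 [ 0.418 -0.261  0.022] [0.3   0.572 0.312] [[ 0.419 -0.269  0.021]]
scene wedge 0.46 [244.2, 170.2] 787 [ 0.674 -0.306  0.047] [0.408 0.475 0.251] [[ 0.68  -0.275  0.049]]
scene stand 0.81 [246.9, 175.3] 1395 [ 0.649 -0.283  0.043] [0.304 0.191 0.073] [[ 0.631 -0.223  0.067]]
scene plate 0.74 [253.8, 169.7] 713 [ 0.667 -0.314  0.046] [0.209 0.222 0.069] []
scene dish 0.86 [244.9, 160.0] 340 [ 0.688 -0.307  0.062] [0.089 0.093 0.018] [[ 0.708 -0.311  0.063]]
scene dish 0.78 [149.4, 234.3] 1110 [0.687 0.116 0.017] [0.225 0.207 0.116] [[0.695 0.108 0.017]]
scene dish 0.56 [286.1, 161.8] 114 [ 0.642 -0.476  0.011] [0.064 0.125 0.058] [[ 0.65  -0.477  0.01 ]]
scene vial_red 0.16 [248.0, 174.3] 1572 [ 0.651 -0.285  0.043] [0.366 0.528 0.225] [[ 0.622 -0.221  0.074]]
scene beaker 0.88 [198.4, 258.6] 1494 [0.477 0.142 0.064] [0.142 0.078 0.097] [[0.463 0.159 0.079]]Traceback (most recent call last):
  File "<stdin>", line 7, in <module>
ValueError: it knows: beaker, dish, foot_root, guide_mouth, level_stop, plate, stand, vial_red, wedge, wedge_tip
```

Run:
```python
from h import *
np.set_printoptions(precision=3,suppress=True)
ims=[]
for n in("scene","side"):
    p=robot.read_camera(n);ims.append(p["img"])
    print(n,"cam pos",-cv2.Rodrigues(np.array(p["rvec"]))[0].T@np.array(p["tvec"]).ravel())
    for th in ("wedge","stand","plate","dish","vial_red","beaker","guide_mouth","wedge_tip","level_stop","foot_root"):
        if n=="scene" and th in("stand","plate","dish","vial_red","beaker"):continue
        for d in robot.trace(p,th)[:3]:
            w=pts(p,d["mask"])
            print(n,th,round(d["conf"],2),d["location"],d["mask"].sum(),np.median(w,0) if len(w) else None)
    np.savez(n+".npz",**{k:np.array(p[k]) for k in("img","range_z","K","rvec","tvec")})
    cv2.imwrite("pics/%s.png"%n,cv2.resize(p["img"][:,:,::-1],(800,600)))
    hsv=cv2.cvtColor(p["img"],cv2.COLOR_RGB2HSV)
    o=cv2.inRange(hsv,(5,150,90),(20,255,255))>0
    k,l,s,c=cv2.connectedComponentsWithStats(o.astype(np.uint8))
    for i in range(1,k):
        if s[i][4]>40:
            w=pts(p,l==i);print("orange",s[i],np.median(w,0),w.min(0),w.max(0))
print(robot.sense()["clock"])
```

```text
scene cam pos [-0.039  0.61   0.615]
scene wedge 0.95 [311.8, 202.5] 700 [ 0.417 -0.26   0.023]
scene guide_mouth 0.62 [249.6, 171.2] 1524 [ 0.649 -0.284  0.043]
scene wedge_tip 0.86 [315.4, 198.8] 707 [ 0.415 -0.259  0.024]
scene wedge_tip 0.59 [248.6, 173.8] 1347 [ 0.646 -0.289  0.043]
scene level_stop 0.96 [247.3, 172.3] 1431 [ 0.649 -0.285  0.043]
scene foot_root 0.81 [247.3, 169.9] 652 [ 0.672 -0.309  0.046]
scene foot_root 0.17 [311.3, 202.7] 668 [ 0.417 -0.262  0.023]
orange [130 148   7  10  43] [ 0.922 -0.043  0.134] [ 0.915 -0.053  0.123] [ 0.933 -0.034  0.146]
orange [301 175  25  52 651] [ 0.415 -0.26   0.023] [ 0.216 -0.364  0.001] [0.463 0.097 0.311]
side cam pos [0.867 0.482 0.823]
side wedge 0.97 [271.3, 166.6] 599 [ 0.445 -0.318  0.027]
side stand 0.8 [179.0, 194.3] 2761 [ 0.759 -0.281  0.044]
side plate 0.81 [183.1, 187.7] 1588 [ 0.759 -0.298  0.048]
side dish 0.97 [196.5, 180.6] 479 [ 0.703 -0.309  0.058]
side dish 0.66 [198.5, 158.3] 206 [ 0.664 -0.473  0.007]
side dish 0.59 [252.6, 302.4] 1739 [0.704 0.113 0.014]
side vial_red 0.47 [269.2, 166.2] 535 [ 0.444 -0.319  0.027]
side vial_red 0.28 [183.9, 190.2] 1558 [ 0.758 -0.295  0.048]
side guide_mouth 0.59 [184.5, 193.7] 2972 [ 0.756 -0.281  0.043]
side guide_mouth 0.48 [198.8, 178.7] 488 [ 0.699 -0.309  0.058]
side guide_mouth 0.17 [184.2, 188.8] 1559 [ 0.758 -0.297  0.048]
side wedge_tip 0.96 [266.9, 165.0] 481 [ 0.446 -0.324  0.028]
side level_stop 0.67 [182.3, 193.8] 2810 [ 0.756 -0.28   0.044]
side foot_root 0.67 [182.7, 189.1] 1672 [ 0.756 -0.3    0.048]
orange [261 149  13   8  49] [ 0.45  -0.347  0.056] [ 0.428 -0.364  0.048] [ 0.468 -0.334  0.059]
orange [266 158  21  19 183] [ 0.434 -0.305  0.028] [ 0.409 -0.344  0.019] [ 0.46  -0.258  0.036]
1.2
```

View pics/scene.png

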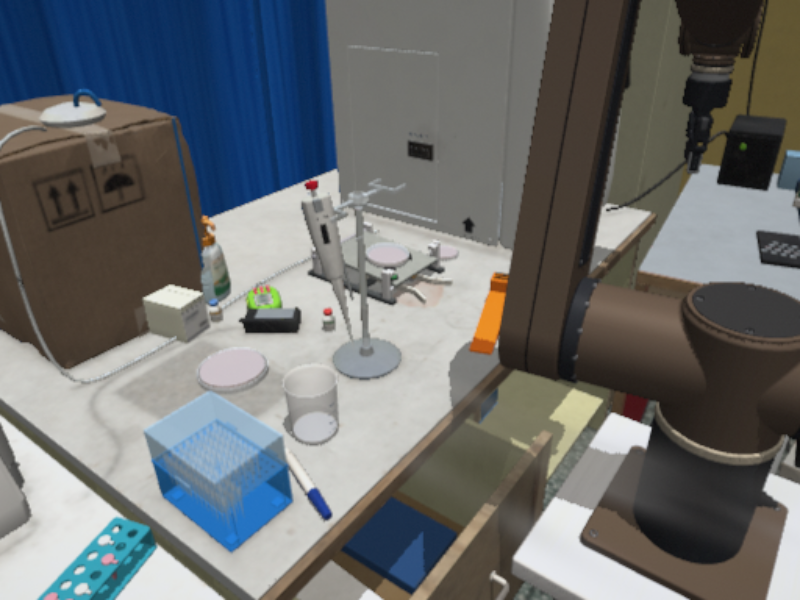

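View pics/side.png

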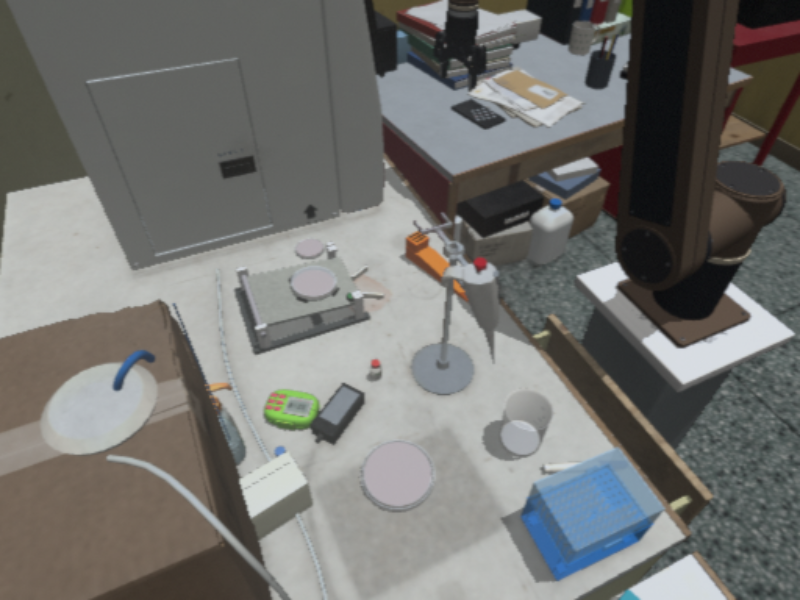

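The scene view shows the wedge at about (490,310), its block at (497,282), the stand at (385,265), with its white flare towards the robot, and the pipette foot at (365,357). The side view shows the wedge block at (417,243), the thin end at (465,292) and the guide flare at (370,285).

Run:
```python
from h import *
np.set_printoptions(precision=3,suppress=True)
A=[]
for n in("scene","side"):
    p=dict(np.load(n+".npz"))
    hsv=cv2.cvtColor(p["img"],cv2.COLOR_RGB2HSV)
    o=cv2.inRange(hsv,(5,150,90),(20,255,255))>0
    w=pts(p,o); w=w[(w[:,0]>.3)&(w[:,0]<.56)&(w[:,1]<-.05)&(w[:,1]>-.45)&(w[:,2]<.065)];A.append(w)
    t=w[w[:,2]>.05];print(n,"blocktop",len(t),t.mean(0) if len(t) else 0, cv2.minAreaRect(t[:,:2].astype(np.float32)) if len(t)>5 else 0)
    c=w[:,:2].mean(0);U=np.linalg.svd(w[:,:2]-c)[2][0];U=U*np.sign(U[1]);s=(w[:,:2]-c)@U;print(" axis",U,np.degrees(np.arctan2(U[1],U[0])),"ends",c+U*s.min(),c+U*s.max(),np.ptp(s))
    # pipette base
    w=pts(p,np.ones((384,512),bool))
    b=w[(w[:,2]>.009)&(w[:,2]<.022)&(abs(w[:,0]-.52)<.15)&(abs(w[:,1]+.08)<.12)]
    print(" base",len(b),b.min(0),b.max(0),(b.min(0)+b.max(0))/2)
    hd=w[(w[:,2]>.2)&(w[:,2]<.35)&(abs(w[:,0]-.52)<.2)&(abs(w[:,1]+.08)<.2)];print(" head",hd.min(0),hd.max(0))
p=dict(np.load("side.npz"));w=pts(p,np.ones((384,512),bool))
m=(w[:,0]>.5)&(w[:,0]<.95)&(w[:,1]<-.15)&(w[:,1]>-.45)
pl=w[m&(w[:,2]>.03)&(w[:,2]<.057)];print("plate",cv2.minAreaRect(pl[:,:2].astype(np.float32)))
br=w[m&(w[:,2]>.063)&(w[:,2]<.073)];print("high",np.round(br,3)[::max(1,len(br)//25)])
w2=w[(w[:,2]>.01)&m&(w[:,2]<.075)];
# top-view raster
B=np.zeros((300,400),np.uint8)
for n in("scene","side"):
    p=dict(np.load(n+".npz"));ww=pts(p,np.ones((384,512),bool));mm=p["range_z"]>0
    col=p["img"][mm]
    I=np.full((300*2,400*2,3),60,np.uint8) if n=="scene" else I
    k=(ww[:,2]<.15)&(ww[:,2]>-.01);r=np.int32((0.95-ww[k,0])*1000);c=np.int32((.05-ww[k,1])*1000+100)
    ok=(r>=0)&(r<599)&(c>=0)&(c<799)
    for a,b_,cc in zip(r[ok],c[ok],col[k][ok]): I[a-1:a+2,b_-1:b_+2]=cc
cv2.imwrite("pics/top.png",I[:,:,::-1])
```

```text
scene blocktop 73 [ 0.445 -0.343  0.058] ((0.44707125425338745, -0.3479810059070587), (0.030910365283489227, 0.03393727168440819), 22.519859313964844)
 axis [-0.332  0.943] 109.36649736444907 ends [ 0.452 -0.364] [ 0.386 -0.177] 0.19793547136081985
 base 848 [ 0.374 -0.2    0.009] [0.662 0.008 0.021] [ 0.518 -0.096  0.015]
 head [ 0.501 -0.137  0.2  ] [0.575 0.058 0.345]
side blocktop 47 [ 0.451 -0.348  0.056] ((0.4478510916233063, -0.3507634103298187), (0.03688701614737511, 0.026943553239107132), 12.227938652038574)
 axis [-0.245  0.969] 104.18838011779872 ends [ 0.451 -0.364] [ 0.408 -0.195] 0.1750285966825803
 base 777 [ 0.414 -0.199  0.009] [0.67  0.005 0.022] [ 0.542 -0.097  0.015]
 head [ 0.509 -0.137  0.201] [0.589 0.056 0.343]
plate ((0.7281970381736755, -0.3093639016151428), (0.18210963904857635, 0.2160535752773285), 89.95575714111328)
high [[ 0.638 -0.403  0.069]
 [ 0.625 -0.4    0.067]
 [ 0.633 -0.396  0.069]
 [ 0.64  -0.399  0.064]
 [ 0.628 -0.392  0.065]
 [ 0.63  -0.386  0.066]
 [ 0.634 -0.385  0.065]
 [ 0.815 -0.404  0.066]
 [ 0.819 -0.403  0.064]
 [ 0.825 -0.402  0.063]
 [ 0.832 -0.397  0.066]
 [ 0.73  -0.324  0.063]
 [ 0.734 -0.311  0.063]
 [ 0.631 -0.246  0.064]
 [ 0.638 -0.243  0.065]
 [ 0.723 -0.276  0.065]
 [ 0.633 -0.232  0.069]
 [ 0.642 -0.233  0.068]
 [ 0.631 -0.228  0.068]
 [ 0.638 -0.226  0.068]
 [ 0.644 -0.228  0.064]
 [ 0.822 -0.237  0.064]
 [ 0.828 -0.234  0.066]
 [ 0.817 -0.23   0.065]
 [ 0.826 -0.23   0.065]
 [ 0.835 -0.231  0.064]]
```

View pics/top.png

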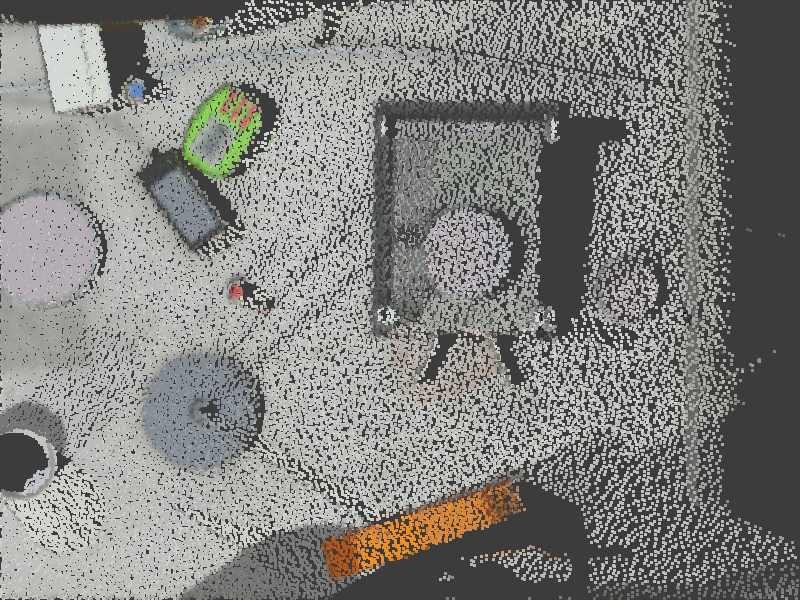

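The top view puts the stand axis nearly along world +x, with its origin at about (0.635, -0.315). The wedge block is at (0.447, -0.348) and its tip at about (0.386, -0.177).

Run:
```python
from h import *
s=robot.sense();print(np.round(s["tcp_rot"],3),s["position"],s["width"],s["contact_force"])
```

```text
[[ 0.951  0.309  0.   ]
 [ 0.309 -0.951 -0.   ]
 [ 0.     0.    -1.   ]] [ 0.20837909 -0.64202185  0.30393397] 0.08509788724208986 [-0.14295882  0.06870167  0.22750014]
```

Call:
send_rows(
  moves=[
    [[3,4,0],[0,0,0]],
    [[3,4,0],[0,0,0]],
    [[3,4,0],[0,0,0]],
    [[3,4,0],[0,0,0]],
    [[3,4,0],[0,0,0]],
    [[3,4,-3],[0,0,0]],
    [[3,3,-3],[0,0,0]],
    [[2,2,-3],[0,0,0]],
  ],
)

```text
clock: 2.2
position: [0.4396, -0.3505, 0.2135]
tcp_rot: [[0.951, 0.31, 0.001], [0.31, -0.951, -0.001], [0.001, 0.001, -1.0]]
contact_force: [-0.0, -0.1, 0.6]
width: 0.0852
grip_force: 0.0
```

Run:
```python
from h import *
np.set_printoptions(precision=4,suppress=True)
p=robot.read_camera("wrist")
cv2.imwrite("pics/w1.png",p["img"][:,:,::-1])
hsv=cv2.cvtColor(p["img"],cv2.COLOR_RGB2HSV)
o=cv2.inRange(hsv,(5,150,60),(20,255,255))>0
w=pts(p,o);w=w[w[:,2]<.07]
print(len(w),w.min(0),w.max(0))
t=w[(w[:,2]>.052)].astype(np.float32);print("top",len(t),cv2.minAreaRect(t[:,:2]),t.mean(0))
print(cv2.minAreaRect(w[:,:2].astype(np.float32)))
```

```text
12527 [ 0.3705 -0.3756  0.001 ] [ 0.469  -0.1735  0.0608]Traceback (most recent call last):
  File "<stdin>", line 9, in <module>
cv2.error: OpenCV(4.12.0) /io/opencv/modules/imgproc/src/convhull.cpp:143: error: (-215:Assertion failed) total >= 0 && (depth == CV_32F || depth == CV_32S) in function 'convexHull'
```

View pics/w1.png

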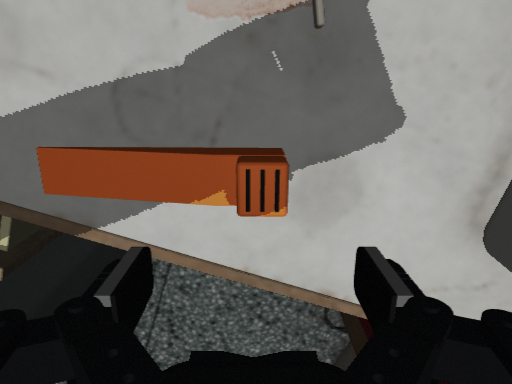

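The wrist view shows the whole wedge: block at (262,186), thin end at (42,172).

Run:
```python
from h import *
np.set_printoptions(precision=4,suppress=True)
p=robot.read_camera("wrist")
hsv=cv2.cvtColor(p["img"],cv2.COLOR_RGB2HSV)
o=cv2.inRange(hsv,(3,150,60),(22,255,255))>0
w=pts(p,o);w=w[w[:,2]<.07]
f=lambda a:cv2.minAreaRect(np.ascontiguousarray(a[:,:2],dtype=np.float32))
t=w[(w[:,2]>.054)];print("top",len(t),f(t))
print("all",f(w))
e=w[w[:,1]>-.185];print("tip",e.mean(0),e.min(0),e.max(0))
```

```text
top 2397 ((0.4452345073223114, -0.35416021943092346), (0.03943554311990738, 0.0350833497941494), 17.689302444458008)
all ((0.41915544867515564, -0.2747154235839844), (0.04079548642039299, 0.20233282446861267), 17.81011962890625)
tip [ 0.3973 -0.181   0.0052] [ 0.3711 -0.185   0.0023] [ 0.4113 -0.1738  0.0078]
```

Call:
send_rows(
  moves=[
    [[0.1,0,0],[0,0,10.6]],
    [[0.1,-0.1,0],[0,0,10.6]],
    [[0.1,-0.1,0],[0,0,10.6]],
    [[0.1,-0.1,0],[0,0,10.6]],
    [[0.1,-0.1,0],[0,0,10.6]],
    [[0.1,0,0],[0,0,10.6]],
    [[0,0,-1],[0,0,10.6]],
    [[0,0,-1],[0,0,10.6]],
  ],
)

```text
clock: 3.3
position: [0.4443, -0.3574, 0.1953]
tcp_rot: [[-0.226, 0.974, 0.001], [0.974, 0.226, -0.002], [-0.002, 0.001, -1.0]]
contact_force: [-0.5, -0.5, -0.5]
width: 0.0854
grip_force: 0.0
```

Call:
send_rows(
  moves=[
    [[0,0,-2],[0,0,5]],
    [[0,0,-2],[0,0,0]],
    [[0,0,-2],[0,0,0]],
    [[0,0,-2],[0,0,0]],
    [[0,0,-1],[0,0,0]],
    [[0,0,-0.5],[0,0,0]],
    [[0,0,0],[0,0,0]],
    [[0,0,0],[0,0,0]],
  ],
)

```text
clock: 4.3
position: [0.4448, -0.3564, 0.0997]
tcp_rot: [[-0.305, 0.952, 0.001], [0.952, 0.305, -0.001], [-0.001, 0.001, -1.0]]
contact_force: [-1.2, 0.0, 0.2]
width: 0.0853
grip_force: 0.0
```

Call:
send_rows(
  moves=[
    [[0,0.1,-0.3],[0,0,0]],
    [[0,0.1,-0.3],[0,0,0]],
    [[0,0,0],[0,0,0]],
    [[0,0,0],[0,0,0]],
    [[0,0,0],[0,0,0]],
    [[0,0,0],[0,0,0]],
    [[0,0,0],[0,0,0]],
    [[0,0,0],[0,0,0]],
  ],
)

```text
clock: 5.3
position: [0.4444, -0.354, 0.0929]
tcp_rot: [[-0.305, 0.952, -0.0], [0.952, 0.305, 0.0], [0.0, -0.0, -1.0]]
contact_force: [1.8, 0.1, -0.7]
width: 0.0852
grip_force: 0.0
```

Call:
send_rows(
  jaw=1,
  moves=[
    [[0,0,0],[0,0,0]],
    [[0,0,0],[0,0,0]],
    [[0,0,0],[0,0,0]],
    [[0,0,0],[0,0,0]],
    [[0,0,0],[0,0,0]],
    [[0,0,0],[0,0,0]],
    [[0,0,0],[0,0,0]],
    [[0,0,0],[0,0,0]],
  ],
)

```text
clock: 6.3
position: [0.4446, -0.3542, 0.0931]
tcp_rot: [[-0.305, 0.952, 0.0], [0.952, 0.305, -0.0], [-0.001, 0.0, -1.0]]
contact_force: [0.6, -1.6, 2.1]
width: 0.0393
grip_force: 61.1
```

Call:
send_rows(
  moves=[
    [[0,0,1],[0,0,0]],
    [[0,0,2],[0,0,0]],
    [[0,0,2],[0,0,0]],
    [[-1,0,1],[0,0,-6]],
    [[-1,0.5,0],[0,0,-10.4]],
    [[-1,0.5,0],[0,0,-10.4]],
    [[-1,0.5,0],[0,0,-10.4]],
    [[-1,0.5,0],[0,0,-10.4]],
  ],
)

```text
clock: 7.3
position: [0.3943, -0.3341, 0.1545]
tcp_rot: [[0.502, 0.865, 0.001], [0.865, -0.502, -0.001], [-0.001, 0.002, -1.0]]
contact_force: [0.6, 0.0, -2.5]
width: 0.0392
grip_force: 60.7
```

Call:
send_rows(
  moves=[
    [[-0.5,0.5,0],[0,0,-10.4]],
    [[0,0.5,0],[0,0,-10.4]],
    [[0,0.5,0],[0,0,-10.4]],
    [[0,0.4,0],[0,0,-10.4]],
    [[0,0,0],[0,0,-10.4]],
    [[0,0,0],[0,0,-8.2]],
    [[0,0,0],[0,0,0]],
    [[0,0,0],[0,0,0]],
  ],
)

```text
clock: 8.3
position: [0.3895, -0.3151, 0.1537]
tcp_rot: [[1.0, 0.002, 0.001], [0.002, -1.0, -0.001], [0.001, 0.001, -1.0]]
contact_force: [0.3, -0.6, -3.1]
width: 0.0395
grip_force: 60.7
```

```bash
cat > look.py <<'E'
from h import *
import sys
np.set_printoptions(precision=4,suppress=True)
p=robot.read_camera("wrist");n=sys.argv[1]
cv2.imwrite("pics/%s.png"%n,p["img"][:,:,::-1])
np.savez(n+".npz",**{k:np.array(p[k]) for k in("img","range_z","K","rvec","tvec")})
hsv=cv2.cvtColor(p["img"],cv2.COLOR_RGB2HSV)
o=cv2.inRange(hsv,(3,150,50),(22,255,255))>0
w=pts(p,o)
c=w[:,:2]
print("wedge",cv2.minAreaRect(np.ascontiguousarray(c,dtype=np.float32)),w.min(0),w.max(0))
a=pts(p,np.ones((384,512),bool))
for z0,z1 in((.010,.018),(.064,.073)):
    b=a[(a[:,2]>z0)&(a[:,2]<z1)&(a[:,0]>.55)&(abs(a[:,1]+.315)<.11)]
    for lo in np.arange(.56,.70,.01):
        q=b[(b[:,0]>=lo)&(b[:,0]<lo+.01)]
        if len(q)>3:
            L=q[q[:,1]>-.315];R=q[q[:,1]<=-.315]
            print(z0,round(lo,2),*[(len(k),k[:,1].min().round(4),k[:,1].max().round(4)) if len(k) else None for k in(L,R)])
E
python3 look.py w2
```

```text
wedge ((0.4314138889312744, -0.3078767955303192), (0.053564026951789856, 0.12302405387163162), 89.84188842773438) [ 0.3699 -0.3347 -0.0007] [ 0.4929 -0.281   0.1217]
```

View pics/w2.png

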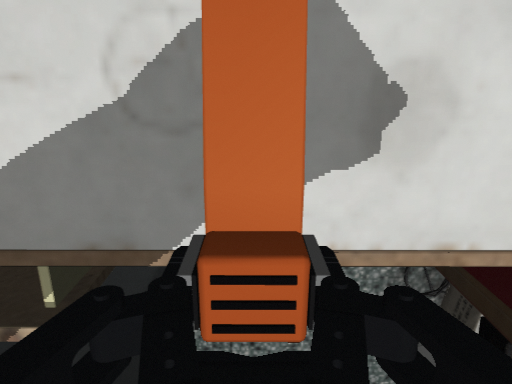

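The wrist view shows the wedge held squarely with its block at (255,285), but the guide is out of frame. I'll measure the guide from the saved scene pictures and a new side picture.

Run:
```python
from h import *
np.set_printoptions(precision=4,suppress=True)
p=robot.read_camera("side")
np.savez("side2.npz",**{k:np.array(p[k]) for k in("img","range_z","K","rvec","tvec")})
for n in("scene","side","side2"):
    p=dict(np.load(n+".npz"));a=pts(p,np.ones((384,512),bool))
    q=a[(a[:,2]>.009)&(a[:,2]<.020)&(a[:,0]>.55)&(a[:,0]<.622)&(abs(a[:,1]+.315)<.062)]
    q=q[np.argsort(q[:,0])];print(n,len(q));print(np.round(q[::max(1,len(q)//22)],3).tolist())
    h=a[(a[:,2]>.062)&(a[:,2]<.074)&(abs(a[:,0]-.635)<.03)&(a[:,1]<-.2)&(a[:,1]>-.43)]
    for s in(h[:,1]>-.3,h[:,1]<-.33):
        k=h[s]; k=k[abs(k[:,1]+.3155)>.075]; print(" br",len(k),k.mean(0),k.min(0),k.max(0))
    r=a[(a[:,2]>.06)&(a[:,2]<.074)&(abs(a[:,0]-.825)<.03)&(a[:,1]<-.2)&(a[:,1]>-.43)]
    for s in(r[:,1]>-.3,r[:,1]<-.33): print(" rear",s.sum(),r[s].mean(0) if s.any() else 0)
p=dict(np.load("side2.npz"));I=p["img"][120:250,120:330,::-1];cv2.imwrite("pics/s2.png",cv2.resize(I,None,fx=3.6,fy=3.6,interpolation=cv2.INTER_CUBIC))
```

```text
scene 98
[[0.562, -0.359, 0.011], [0.565, -0.266, 0.013], [0.566, -0.267, 0.015], [0.568, -0.266, 0.015], [0.57, -0.354, 0.018], [0.573, -0.353, 0.014], [0.574, -0.354, 0.017], [0.578, -0.354, 0.016], [0.58, -0.351, 0.01], [0.583, -0.27, 0.012], [0.584, -0.272, 0.018], [0.586, -0.348, 0.016], [0.59, -0.274, 0.012], [0.592, -0.278, 0.017], [0.596, -0.278, 0.015], [0.598, -0.343, 0.011], [0.6, -0.34, 0.016], [0.604, -0.345, 0.016], [0.604, -0.284, 0.017], [0.608, -0.283, 0.016], [0.61, -0.337, 0.01], [0.613, -0.341, 0.019], [0.615, -0.345, 0.009], [0.617, -0.285, 0.013], [0.621, -0.342, 0.012]]
 br 30 [ 0.6298 -0.2281  0.068 ] [ 0.6222 -0.2387  0.0623] [ 0.6413 -0.2216  0.0735]
 br 16 [ 0.6273 -0.3979  0.0694] [ 0.6205 -0.4046  0.063 ] [ 0.6384 -0.3926  0.0734]
 rear 9 [ 0.8257 -0.2282  0.0663]
 rear 20 [ 0.8179 -0.397   0.0648]
side 52
[[0.568, -0.359, 0.012], [0.571, -0.264, 0.014], [0.572, -0.262, 0.012], [0.574, -0.266, 0.014], [0.574, -0.264, 0.011], [0.577, -0.354, 0.015], [0.578, -0.273, 0.013], [0.58, -0.268, 0.014], [0.581, -0.275, 0.013], [0.583, -0.269, 0.014], [0.585, -0.27
[... 749 characters left out ...]
359, 0.012], [0.58, -0.268, 0.009], [0.582, -0.352, 0.009], [0.582, -0.27, 0.013], [0.584, -0.275, 0.01], [0.586, -0.279, 0.011], [0.586, -0.349, 0.014], [0.59, -0.348, 0.016], [0.591, -0.347, 0.013], [0.593, -0.28, 0.013], [0.594, -0.349, 0.012], [0.595, -0.283, 0.011], [0.597, -0.278, 0.012], [0.599, -0.344, 0.013], [0.601, -0.35, 0.01], [0.602, -0.282, 0.01], [0.605, -0.283, 0.015], [0.607, -0.344, 0.012], [0.608, -0.339, 0.012], [0.609, -0.347, 0.011]]
 br 26 [ 0.6364 -0.2294  0.0666] [ 0.6286 -0.2402  0.0631] [ 0.6441 -0.2231  0.0702]
 br 19 [ 0.6344 -0.3982  0.0661] [ 0.6251 -0.4044  0.0624] [ 0.6423 -0.3914  0.0698]
 rear 27 [ 0.8254 -0.2298  0.0643]
 rear 22 [ 0.8234 -0.4     0.0636]
```

View pics/s2.png

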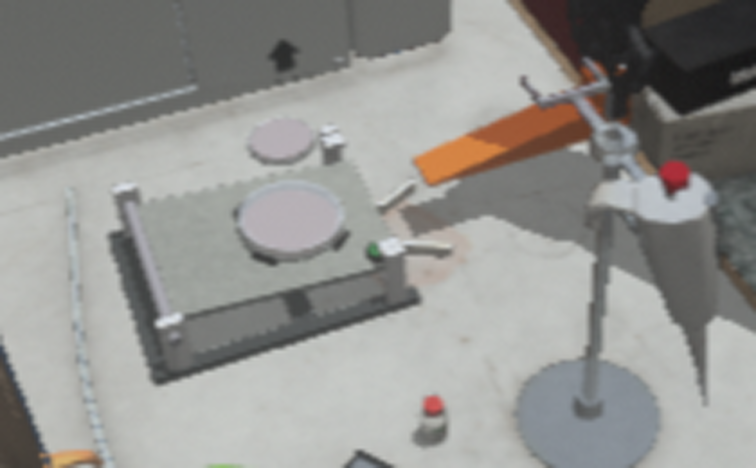

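Call:
send_rows(
  moves=[
    [[0.6,0.25,0],[0,0,-0.5]],
    [[0.6,0,-1],[0,0,0]],
    [[0,0,-1.5],[0,0,0]],
    [[0,0,-1.5],[0,0,0]],
    [[0,0,-1.2],[0,0,0]],
    [[0,0,-0.5],[0,0,0]],
    [[0,0,0],[0,0,0]],
    [[0,0,0],[0,0,0]],
  ],
)

```text
clock: 9.4
position: [0.4017, -0.3129, 0.0965]
tcp_rot: [[1.0, -0.009, 0.001], [-0.009, -1.0, -0.001], [0.001, 0.001, -1.0]]
contact_force: [0.5, 0.6, -3.3]
width: 0.0394
grip_force: 60.8
```

Call:
send_rows(
  moves=[
    [[0.5,0,0],[0,0,0]],
    [[0.5,0,0],[0,0,0]],
    [[0.5,0,0],[0,0,0]],
    [[0.5,0,0],[0,0,0]],
    [[0.5,0,0],[0,0,0]],
    [[0.5,0,0],[0,0,0]],
    [[0,0,0],[0,0,0]],
    [[0,0,0],[0,0,0]],
  ],
)

```text
clock: 10.4
position: [0.4313, -0.3124, 0.0958]
tcp_rot: [[1.0, -0.009, -0.0], [-0.009, -1.0, 0.0], [-0.0, -0.0, -1.0]]
contact_force: [0.1, 0.2, -2.8]
width: 0.0396
grip_force: 60.8
```

Check alignment before lowering.

```bash
cat > side.py <<'E'
from h import *
import sys
np.set_printoptions(precision=4,suppress=True)
p=robot.read_camera("side");a=pts(p,np.ones((384,512),bool))
I=p["img"][120:250,120:330,::-1];cv2.imwrite("pics/%s.png"%sys.argv[1],cv2.resize(I,None,fx=3.6,fy=3.6,interpolation=cv2.INTER_CUBIC))
hsv=cv2.cvtColor(p["img"],cv2.COLOR_RGB2HSV)
w=pts(p,cv2.inRange(hsv,(3,150,50),(22,255,255))>0);w=w[(w[:,0]>.38)&(w[:,0]<.7)&(abs(w[:,1]+.315)<.04)]
print("wedge",len(w),w.min(0),w.max(0))
for x in np.arange(.5,.64,.02):
    q=w[abs(w[:,0]-x)<.01]
    if len(q)>3: print(" x%.2f y %.4f..%.4f"%(x,q[:,1].min(),q[:,1].max()))
# plate slope: grey points beside dish
d=robot.trace(p,"dish"); d=[k for k in d if np.linalg.norm(np.median(pts(p,k["mask"]),0)[:2]-[.70,-.31])<.06]
m=np.ones((384,512),bool)
if d: c=pts(p,d[0]["mask"]);print("dish",c.min(0),c.max(0),np.median(c,0)); m&=~cv2.dilate(d[0]["mask"].astype(np.uint8),np.ones((5,5))).astype(bool)
b=pts(p,m);b=b[(b[:,0]>.64)&(b[:,0]<.80)&(abs(b[:,1]+.314)<.06)&(b[:,2]>.03)&(b[:,2]<.06)]
f=np.polyfit(b[:,0],b[:,2],1)
for _ in range(3):
    r=abs(np.polyval(f,b[:,0])-b[:,2]);f=np.polyfit(b[r<.004,0],b[r<.004,2],1)
print("plate slope",f[0],"z at .636",np.polyval(f,.636),"z at .82",np.polyval(f,.82))
E
python3 side.py s3
```

```text
wedge 415 [ 0.4348 -0.3345  0.0059] [ 0.6068 -0.2922  0.0618]
 x0.50 y -0.3304..-0.2930
 x0.52 y -0.3302..-0.2935
 x0.54 y -0.3318..-0.2949
 x0.56 y -0.3298..-0.2923
 x0.58 y -0.3345..-0.2937
 x0.60 y -0.3322..-0.2946
dish [ 0.6483 -0.3767  0.039 ] [ 0.7479 -0.2682  0.0642] [ 0.7005 -0.3089  0.058 ]
plate slope 0.0778948672873699 z at .636 0.03872224842572266 z at .82 0.05305490400659872
```

View pics/s3.png

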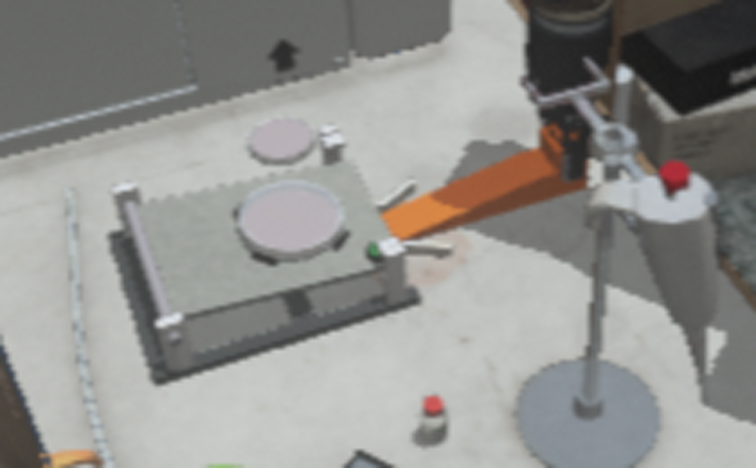

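The wedge tip is centred between the guide walls at about (395,215), and the plate still droops. Lowering and releasing.

Call:
send_rows(
  moves=[
    [[0,0,-0.1],[0,0,0]],
    [[0,0,-0.1],[0,0,0]],
    [[0,0,-0.05],[0,0,0]],
    [[0,0,0],[0,0,0]],
    [[0,0,0],[0,0,0]],
    [[0,0,0],[0,0,0]],
    [[0,0,0],[0,0,0]],
    [[0,0,0],[0,0,0]],
  ],
)

```text
clock: 11.5
position: [0.4314, -0.3125, 0.0934]
tcp_rot: [[1.0, -0.009, 0.0], [-0.009, -1.0, 0.0], [0.0, -0.0, -1.0]]
contact_force: [0.3, -0.3, -2.3]
width: 0.0394
grip_force: 60.8
```

Call:
send_rows(
  jaw=0,
  moves=[
    [[0,0,0],[0,0,0]],
    [[0,0,0],[0,0,0]],
    [[0,0,0],[0,0,0]],
    [[0,0,0],[0,0,0]],
    [[0,0,0],[0,0,0]],
    [[0,0,1],[0,0,0]],
    [[0,0,2],[0,0,0]],
    [[0,0,2.5],[0,0,0]],
  ],
)

```text
clock: 12.5
position: [0.4312, -0.3124, 0.1492]
tcp_rot: [[1.0, -0.009, -0.0], [-0.009, -1.0, 0.001], [-0.0, -0.001, -1.0]]
contact_force: [0.2, -1.3, 0.6]
width: 0.0854
grip_force: 0.0
```

Call:
send_rows(
  jaw=1,
  moves=[
    [[-1.5,0,0],[0,0,0]],
    [[-1.5,0,0],[0,0,0]],
    [[-1.5,0,0],[0,0,0]],
    [[-0.5,0,0],[0,0,0]],
    [[0,0,-1.5],[0,0,0]],
    [[0,0,-1.5],[0,0,0]],
    [[0,0,-1.5],[0,0,0]],
    [[0,0,-1.5],[0,0,0]],
  ],
)

```text
clock: 13.5
position: [0.3814, -0.3122, 0.0868]
tcp_rot: [[1.0, -0.009, -0.001], [-0.009, -1.0, 0.001], [-0.001, -0.001, -1.0]]
contact_force: [0.7, 0.1, 0.1]
width: 0.0005
grip_force: 0.0
```

Call:
send_rows(
  moves=[
    [[0,0,-0.5],[0,0,0]],
    [[0,0,0],[0,0,0]],
    [[0,0,0],[0,0,0]],
    [[0.5,0,0],[0,0,0]],
    [[0.3,0,0],[0,0,0]],
    [[0.2,0,0],[0,0,0]],
    [[0.2,0,0],[0,0,0]],
    [[0.2,0,0],[0,0,0]],
  ],
)

```text
clock: 14.5
position: [0.3955, -0.3125, 0.0834]
tcp_rot: [[1.0, -0.009, -0.0], [-0.009, -1.0, 0.0], [-0.0, -0.0, -1.0]]
contact_force: [0.9, 0.1, 0.8]
width: 0.0002
grip_force: 0.0
```

Call:
send_rows(
  moves=[
    [[0.2,0,0],[0,0,0]],
    [[0.2,0,0],[0,0,0]],
    [[0.2,0,0],[0,0,0]],
    [[0.2,0,0],[0,0,0]],
    [[0.2,0,0],[0,0,0]],
    [[0.2,0,0],[0,0,0]],
    [[0.2,0,0],[0,0,0]],
    [[0.2,-0.02,0],[0,0,0]],
  ],
)

```text
clock: 15.5
position: [0.4115, -0.3126, 0.0834]
tcp_rot: [[1.0, -0.009, -0.0], [-0.009, -1.0, 0.0], [-0.0, -0.0, -1.0]]
contact_force: [-1.6, -0.3, -0.2]
width: -0.0001
grip_force: 0.0
```

Call:
send_rows(
  moves=[
    [[0.2,0,0],[0,0,0]],
    [[0.2,0,0],[0,0,0]],
    [[0.2,0,0],[0,0,0]],
    [[0.2,0,0],[0,0,0]],
    [[0.2,0,0],[0,0,0]],
    [[0.2,0,0],[0,0,0]],
    [[0.2,0,0],[0,0,0]],
    [[0.2,-0.02,0],[0,0,0]],
  ],
)

```text
clock: 16.5
position: [0.4275, -0.3129, 0.0834]
tcp_rot: [[1.0, -0.009, -0.0], [-0.009, -1.0, 0.0], [-0.0, -0.0, -1.0]]
contact_force: [-1.6, -0.0, -1.0]
width: -0.0001
grip_force: 0.0
```

Call:
send_rows(
  moves=[
    [[0.2,0,0],[0,0,0]],
    [[0.2,0,0],[0,0,0]],
    [[0.2,0,0],[0,0,0]],
    [[0.2,0,0],[0,0,0]],
    [[0.2,0,0],[0,0,0]],
    [[0.2,0,0],[0,0,0]],
    [[0.2,0,0],[0,0,0]],
    [[0.2,-0.02,0],[0,0,0]],
  ],
)

```text
clock: 17.5
position: [0.4435, -0.3131, 0.0834]
tcp_rot: [[1.0, -0.009, -0.0], [-0.009, -1.0, 0.0], [-0.0, -0.0, -1.0]]
contact_force: [-1.4, 0.5, 0.3]
width: -0.0001
grip_force: 0.0
```

Call:
send_rows(
  moves=[
    [[0.2,0,0],[0,0,0]],
    [[0.2,0,0],[0,0,0]],
    [[0.2,0,0],[0,0,0]],
    [[0.2,0,0],[0,0,0]],
    [[0.2,0,0],[0,0,0]],
    [[0.1,0,0],[0,0,0]],
    [[0.1,0,0],[0,0,0]],
    [[0.1,-0.02,0],[0,0,0]],
  ],
)

```text
clock: 18.5
position: [0.4556, -0.3132, 0.0834]
tcp_rot: [[1.0, -0.009, -0.002], [-0.009, -1.0, 0.001], [-0.002, -0.001, -1.0]]
contact_force: [-6.1, 0.5, 3.1]
width: -0.0001
grip_force: 0.0
```

Call:
send_rows(
  moves=[
    [[0.15,0,0],[0,0,0]],
    [[0.15,0,0],[0,0,0]],
    [[0.15,0,0],[0,0,0]],
    [[0.15,0,0],[0,0,0]],
    [[0.15,0,0],[0,0,0]],
    [[0.15,0,0],[0,0,0]],
    [[0.15,0,0],[0,0,0]],
    [[0.15,-0.01,0],[0,0,0]],
  ],
)

```text
clock: 19.5
position: [0.4676, -0.3133, 0.0834]
tcp_rot: [[1.0, -0.009, -0.003], [-0.009, -1.0, 0.001], [-0.003, -0.001, -1.0]]
contact_force: [-4.9, -0.1, 2.7]
width: 0.0002
grip_force: 0.0
```

Call:
send_rows(
  moves=[
    [[0.15,0,0],[0,0,0]],
    [[0.15,0,0],[0,0,0]],
    [[0.15,0,0],[0,0,0]],
    [[0.15,0,0],[0,0,0]],
    [[0.15,0,0],[0,0,0]],
    [[0.15,0,0],[0,0,0]],
    [[0.15,0,0],[0,0,0]],
    [[0.15,-0.01,0],[0,0,0]],
  ],
)

```text
clock: 20.5
position: [0.4796, -0.3134, 0.0834]
tcp_rot: [[1.0, -0.009, -0.003], [-0.009, -1.0, 0.001], [-0.003, -0.001, -1.0]]
contact_force: [-5.4, -0.0, 3.6]
width: 0.0001
grip_force: 0.0
```

```bash
python3 side.py s4
```

```text
wedge 257 [ 0.4964 -0.3329  0.0167] [ 0.6098 -0.2939  0.0609]
 x0.50 y -0.3226..-0.2939
 x0.52 y -0.3249..-0.2939
 x0.54 y -0.3329..-0.2942
 x0.56 y -0.3299..-0.2953
 x0.58 y -0.3323..-0.2939
 x0.60 y -0.3313..-0.2941
dish [ 0.6481 -0.3786  0.0423] [ 0.7443 -0.2682  0.067 ] [ 0.6992 -0.3085  0.0618]
plate slope 0.046513681195284894 z at .636 0.04440581088648424 z at .82 0.052964328226416654
```

View pics/s4.png

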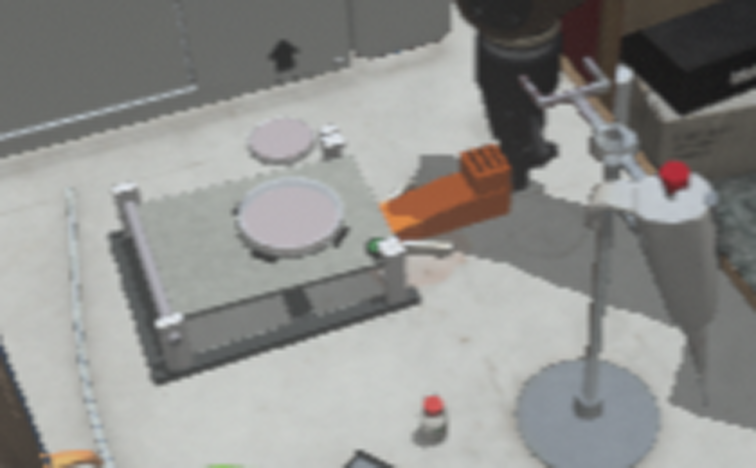

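The plate is rising with the dish in place, the wedge under the front edge at about (395,215).

Call:
send_rows(
  moves=[
    [[0.15,0,0],[0,0,0]],
    [[0.15,0,0],[0,0,0]],
    [[0.15,0,0],[0,0,0]],
    [[0.15,0,0],[0,0,0]],
    [[0.15,0,0],[0,0,0]],
    [[0.15,0,0],[0,0,0]],
    [[0.15,0,0],[0,0,0]],
    [[0.15,-0.01,0],[0,0,0]],
  ],
)

```text
clock: 21.6
position: [0.4918, -0.3135, 0.0833]
tcp_rot: [[1.0, -0.009, -0.002], [-0.009, -1.0, 0.001], [-0.002, -0.001, -1.0]]
contact_force: [-4.6, 0.8, 2.7]
width: -0.0001
grip_force: 0.0
```

Call:
send_rows(
  moves=[
    [[0.15,0,0],[0,0,0]],
    [[0.15,0,0],[0,0,0]],
    [[0.15,0,0],[0,0,0]],
    [[0.15,0,0],[0,0,0]],
    [[0.15,0,0],[0,0,0]],
    [[0.15,0,0],[0,0,0]],
    [[0.15,0,0],[0,0,0]],
    [[0.15,-0.01,0],[0,0,0]],
  ],
)

```text
clock: 22.6
position: [0.5038, -0.3136, 0.0833]
tcp_rot: [[1.0, -0.009, -0.002], [-0.009, -1.0, 0.001], [-0.002, -0.001, -1.0]]
contact_force: [-5.1, -0.5, 2.7]
width: -0.0
grip_force: 0.0
```

Call:
send_rows(
  moves=[
    [[0.1,0,0],[0,0,0]],
    [[0.1,0,0],[0,0,0]],
    [[0.1,0,0],[0,0,0]],
    [[0.1,0,0],[0,0,0]],
    [[0.1,0,0],[0,0,0]],
    [[0.1,0,0],[0,0,0]],
    [[0.1,0,0],[0,0,0]],
    [[0.1,-0.01,0],[0,0,0]],
  ],
)

```text
clock: 23.6
position: [0.5118, -0.3137, 0.0833]
tcp_rot: [[1.0, -0.009, -0.002], [-0.009, -1.0, 0.001], [-0.002, -0.001, -1.0]]
contact_force: [-6.6, 0.2, 2.8]
width: 0.0002
grip_force: 0.0
```

```bash
python3 side.py s5
```

```text
wedge 158 [ 0.5297 -0.3329  0.0251] [ 0.6069 -0.2942  0.0592]
 x0.54 y -0.3259..-0.2945
 x0.56 y -0.3329..-0.2958
 x0.58 y -0.3301..-0.2948
 x0.60 y -0.3302..-0.2942
plate slope 0.012724746527993677 z at .636 0.051041211423970986 z at .82 0.05338256478512182
```

Roughly 8–12 mm to go; now in small steps.

Call:
send_rows(
  moves=[
    [[0.08,0,0],[0,0,0]],
    [[0.08,0,0],[0,0,0]],
    [[0.08,0,0],[0,0,0]],
    [[0.05,0,0],[0,0,0]],
    [[0.05,0,0],[0,0,0]],
    [[0.05,0,0],[0,0,0]],
    [[0.05,0,0],[0,0,0]],
    [[0.05,0,0],[0,0,0]],
  ],
)

```text
clock: 24.7
position: [0.5168, -0.3137, 0.0833]
tcp_rot: [[1.0, -0.009, -0.001], [-0.009, -1.0, 0.001], [-0.001, -0.001, -1.0]]
contact_force: [-5.0, -0.3, 2.3]
width: 0.0
grip_force: 0.0
```

Call:
send_rows(
  moves=[
    [[0.04,0,0],[0,0,0]],
    [[0.04,0,0],[0,0,0]],
    [[0.04,0,0],[0,0,0]],
    [[0.04,0,0],[0,0,0]],
    [[0.04,0,0],[0,0,0]],
    [[0.04,0,0],[0,0,0]],
    [[0.04,0,0],[0,0,0]],
    [[0.04,0,0],[0,0,0]],
  ],
)

```text
clock: 25.7
position: [0.52, -0.3138, 0.0833]
tcp_rot: [[1.0, -0.009, -0.001], [-0.009, -1.0, 0.0], [-0.001, -0.0, -1.0]]
contact_force: [-5.1, -0.3, 2.1]
width: -0.0002
grip_force: 0.0
```

Call:
send_rows(
  moves=[
    [[0.03,0,0],[0,0,0]],
    [[0.03,0,0],[0,0,0]],
    [[0.03,0,0],[0,0,0]],
    [[0.03,0,0],[0,0,0]],
    [[0.03,0,0],[0,0,0]],
    [[0.03,0,0],[0,0,0]],
    [[0.03,0,0],[0,0,0]],
    [[0.03,0,0],[0,0,0]],
  ],
)

```text
clock: 26.7
position: [0.5224, -0.3138, 0.0833]
tcp_rot: [[1.0, -0.009, -0.001], [-0.009, -1.0, 0.001], [-0.001, -0.0, -1.0]]
contact_force: [-4.8, 0.1, 2.3]
width: 0.0
grip_force: 0.0
```

Call:
send_rows(
  moves=[
    [[0.03,0,0],[0,0,0]],
    [[0.03,0,0],[0,0,0]],
    [[0.03,0,0],[0,0,0]],
    [[0.03,0,0],[0,0,0]],
    [[0.03,0,0],[0,0,0]],
    [[0.03,0,0],[0,0,0]],
    [[0.03,0,0],[0,0,0]],
    [[0.03,0,0],[0,0,0]],
  ],
)

```text
clock: 27.7
position: [0.5245, -0.3138, 0.0833]
tcp_rot: [[1.0, -0.009, -0.002], [-0.009, -1.0, 0.001], [-0.003, -0.001, -1.0]]
contact_force: [-7.6, -0.3, 3.6]
width: 0.0001
grip_force: 0.0
```

Call:
send_rows(
  moves=[
    [[0.01,0,0],[0,0,0]],
    [[0.01,0,0],[0,0,0]],
    [[0.01,0,0],[0,0,0]],
    [[0.01,0,0],[0,0,0]],
    [[0.01,0,0],[0,0,0]],
    [[0.01,0,0],[0,0,0]],
    [[0,0,0],[0,0,0]],
    [[0,0,0],[0,0,0]],
  ],
)

```text
clock: 28.7
position: [0.5247, -0.3138, 0.0833]
tcp_rot: [[1.0, -0.009, -0.004], [-0.009, -1.0, 0.001], [-0.004, -0.001, -1.0]]
contact_force: [-8.1, -0.3, 4.1]
width: -0.0001
grip_force: 0.0
```

```bash
python3 side.py s6
```

```text
wedge 128 [ 0.5434 -0.3316  0.028 ] [ 0.6084 -0.2939  0.0608]
 x0.54 y -0.3209..-0.2939
 x0.56 y -0.3257..-0.2942
 x0.58 y -0.3316..-0.2946
 x0.60 y -0.3311..-0.2951
dish [ 0.6483 -0.3626  0.051 ] [ 0.7426 -0.2677  0.0716] [ 0.699  -0.3084  0.0676]
plate slope 0.00023814900237748116 z at .636 0.053257879197880297 z at .82 0.05330169861431776
```

Call:
send_rows(
  moves=[
    [[0.01,0,0],[0,0,0]],
    [[0.01,0,0],[0,0,0]],
    [[0.01,0,0],[0,0,0]],
    [[0.01,0,0],[0,0,0]],
    [[0.01,0,0],[0,0,0]],
    [[0.01,0,0],[0,0,0]],
    [[0.01,0,0],[0,0,0]],
    [[0,0,0],[0,0,0]],
  ],
)

```text
clock: 29.8
position: [0.525, -0.3138, 0.0833]
tcp_rot: [[1.0, -0.009, -0.005], [-0.009, -1.0, 0.002], [-0.005, -0.001, -1.0]]
contact_force: [-10.5, -0.4, 4.5]
width: 0.0004
grip_force: 0.0
```

Call:
send_rows(
  moves=[
    [[0.02,0,0],[0,0,0]],
    [[0.02,0,0],[0,0,0]],
    [[0.02,0,0],[0,0,0]],
    [[0.02,0,0],[0,0,0]],
    [[0.02,0,0],[0,0,0]],
    [[0.02,0,0],[0,0,0]],
    [[0.02,0,0],[0,0,0]],
    [[0,0,0],[0,0,0]],
  ],
)

```text
clock: 30.8
position: [0.5256, -0.3138, 0.0833]
tcp_rot: [[1.0, -0.008, -0.007], [-0.008, -1.0, 0.002], [-0.007, -0.002, -1.0]]
contact_force: [-13.1, 0.4, 7.3]
width: -0.0001
grip_force: 0.0
```

Call:
send_rows(
  moves=[
    [[0.02,0,0],[0,0,0]],
    [[0.02,0,0],[0,0,0]],
    [[0.02,0,0],[0,0,0]],
    [[0.02,0,0],[0,0,0]],
    [[0.02,0,0],[0,0,0]],
    [[0.02,0,0],[0,0,0]],
    [[0.02,0,0],[0,0,0]],
    [[0,0,0],[0,0,0]],
  ],
)

```text
clock: 31.8
position: [0.5261, -0.3138, 0.0832]
tcp_rot: [[1.0, -0.008, -0.01], [-0.008, -1.0, 0.003], [-0.01, -0.003, -1.0]]
contact_force: [-17.6, -0.1, 8.8]
width: 0.0001
grip_force: 0.0
```

Call:
send_rows(
  moves=[
    [[0.02,0,0],[0,0,0]],
    [[0.02,0,0],[0,0,0]],
    [[0.02,0,0],[0,0,0]],
    [[0.01,0,0],[0,0,0]],
    [[0,0,0],[0,0,0]],
    [[0,0,0],[0,0,0]],
    [[0,0,0],[0,0,0]],
    [[0,0,0],[0,0,0]],
  ],
)

```text
clock: 32.8
position: [0.5267, -0.3136, 0.0826]
tcp_rot: [[1.0, -0.008, -0.01], [-0.008, -1.0, 0.003], [-0.01, -0.003, -1.0]]
contact_force: [-15.6, -0.0, 6.3]
width: -0.0002
grip_force: 0.0
```

Call:
send_rows(
  moves=[
    [[0.02,0,0],[0,0,0]],
    [[0.02,0,0],[0,0,0]],
    [[0.02,0,0],[0,0,0]],
    [[0.02,0,0],[0,0,0]],
    [[0,0,0],[0,0,0]],
    [[0,0,0],[0,0,0]],
    [[0,0,0],[0,0,0]],
    [[0,0,0],[0,0,0]],
  ],
)

```text
clock: 33.8
position: [0.5268, -0.3136, 0.0826]
tcp_rot: [[1.0, -0.008, -0.012], [-0.008, -1.0, 0.004], [-0.012, -0.004, -1.0]]
contact_force: [-18.8, 0.1, 7.9]
width: 0.0002
grip_force: 0.0
```

Call:
send_rows(
  moves=[
    [[0.01,0,0],[0,0,0]],
    [[0.01,0,0],[0,0,0]],
    [[0.01,0,0],[0,0,0]],
    [[0,0,0],[0,0,0]],
    [[0,0,0],[0,0,0]],
    [[0,0,0],[0,0,0]],
    [[0,0,0],[0,0,0]],
    [[0,0,0],[0,0,0]],
  ],
)

```text
clock: 34.8
position: [0.5268, -0.3136, 0.0826]
tcp_rot: [[1.0, -0.008, -0.013], [-0.008, -1.0, 0.004], [-0.013, -0.004, -1.0]]
contact_force: [-19.9, -1.2, 9.5]
width: -0.0002
grip_force: 0.0
```

```bash
python3 side.py s7
```

```text
wedge 123 [ 0.5443 -0.3309  0.0273] [ 0.6084 -0.2925  0.0616]
 x0.54 y -0.3047..-0.2944
 x0.56 y -0.3252..-0.2925
 x0.58 y -0.3289..-0.2939
 x0.60 y -0.3309..-0.2937
dish [ 0.6541 -0.3612  0.052 ] [ 0.7451 -0.2664  0.0719] [ 0.7009 -0.3078  0.0678]
plate slope -2.5653088507038344e-05 z at .636 0.05334381333742629 z at .82 0.053339093169141
```

20 N, firm and level. Backing off gently.

Call:
send_rows(
  moves=[
    [[-0.1,0,0],[0,0,0]],
    [[-0.1,0,0],[0,0,0]],
    [[-0.2,0,0],[0,0,0]],
    [[-0.3,0,0],[0,0,0]],
    [[-0.5,0,0],[0,0,0]],
    [[-1,0,0],[0,0,0]],
    [[-2,0,0],[0,0,0]],
    [[-2,0,0],[0,0,0]],
  ],
)

```text
clock: 35.9
position: [0.4685, -0.3137, 0.0835]
tcp_rot: [[1.0, -0.009, 0.001], [-0.009, -1.0, -0.0], [0.001, 0.0, -1.0]]
contact_force: [-0.8, -0.3, -0.2]
width: 0.0003
grip_force: 0.0
```

Call:
send_rows(
  moves=[
    [[0,0,2],[0,0,0]],
    [[0,0,3],[0,0,0]],
    [[0,0,4],[0,0,0]],
    [[0,0,3],[0,0,0]],
    [[0,0,0],[0,0,0]],
    [[0,0,0],[0,0,0]],
    [[0,0,0],[0,0,0]],
    [[0,0,0],[0,0,0]],
  ],
)

```text
clock: 36.9
position: [0.4688, -0.3134, 0.202]
tcp_rot: [[1.0, -0.009, -0.002], [-0.009, -1.0, 0.002], [-0.002, -0.002, -1.0]]
contact_force: [0.3, -0.7, -0.1]
width: 0.0003
grip_force: 0.0
```

```bash
python3 side.py s8
```

```text
wedge 100 [ 0.5486 -0.331   0.0259] [ 0.6087 -0.292   0.0582]
 x0.56 y -0.3202..-0.2952
 x0.58 y -0.3310..-0.2937
 x0.60 y -0.3291..-0.2920
dish [ 0.657  -0.3554  0.0568] [ 0.743  -0.269   0.0711] [ 0.7015 -0.3073  0.0677]
plate slope 0.0033617801484894638 z at .636 0.05293408125003684 z at .82 0.0535526487973589
```

View pics/s8.png

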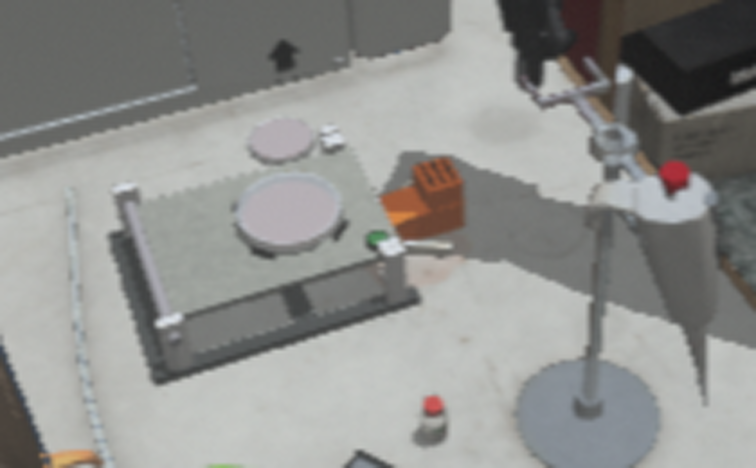

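The view shows the wedge block at (440,190), dish in place. I'll confirm the level reading with a few repeats, as a single one is noisy.

```bash
for i in 1 2 3 4 5 6; do python3 side.py s9 | grep slope; done
```

```text
plate slope -0.00030534986135819506 z at .636 0.05342577088491391 z at .82 0.053369586510424
plate slope 0.0006638197769229905 z at .636 0.053295387446318974 z at .82 0.0534175302852728
plate slope -0.00046879623744035845 z at .636 0.05331670567052191 z at .82 0.05323044716283288
plate slope 0.0006116500635517013 z at .636 0.05334020354159514 z at .82 0.05345274715328865
plate slope -3.9926955895910295e-05 z at .636 0.05335618344268071 z at .82 0.05334883688279587
plate slope 0.0005032957415326923 z at .636 0.05327405143044687 z at .82 0.05336665784688888
```

Level and holding.

```bash
python3 -c "
from station import robot
print(robot.job_done())"
```

```text
the job is handed in; nothing more can be done
None
```

The job is handed in: the wedge went firm at about 20 N and holds the plate level by itself (six repeat slope readings within 0.001 rad of level), with the dish still in its place and the arm clear.

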